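# Rebound-test a stone sample: cock, load, zero, trip

## Task

Take an impact reading of the largest of the three stone samples. Draw the tester's striker back by its upright handle until the sear catches and holds it; lay the stone on the tester's bed, its long side along the striker's line, centred and snug against the backstop; press the readout's round key gently, just until the dome clicks and no deeper; then push the sear's thumb tab down to fire the striker onto the stone. Leave the two bar keys, the other samples and the rubbing block alone.

Things in the scene. Friction and masses are not known exactly. Their poses are not given: they have to be found in the camera images.
- nest (a point): Point on top of the spring impact tester's steel bed, 20 mm above the bench, where the centre of the big stone's underside belongs. Its x axis is the striker's line of fire, towards the backstop; z up. The bed is 68 mm long (x), 60 mm wide, without side walls. The tester is fixed to the bench; its grey base plate is 316 x 92 mm and 14 mm high.
- backstop (a point): Centre of the backstop's striking-side face, 38 mm above the bench, 32 mm ahead (+x) of nest, same axes. The backstop is a dark steel block 68 mm wide and 20 mm thick, its top 62 mm above the bench.
- striker_tip (a point): Rounded tip of the striker's rod (14 mm thick, axis 36 mm above the bench), which moves along the x axis of nest. Spent, it reaches to 20 mm behind nest, so the big stone fits only once the striker is drawn; drawn, it is back in the nose bearing, a block with its front face 72 mm (its bush 62 mm) behind nest and its top 62 mm above the bench.
- cocking_grip (a point): Middle of the black ribbed upright grip (18 mm thick, 32 mm tall, 100 mm above the bench) of the striker's cocking handle. The rest of the tester is lower than 75 mm. It moves with the striker, straight back along -x of nest when drawn; same axes as nest.
- striker (a joint): Travel of the striker, m: 0 = spent, fully forward; grows as it is drawn back. Its spring pulls forward with 4 N at 0, 10 N at 0.050. The sear's hook drops in front of the crosshead at about 0.051; draw it to 0.053 to 0.057, let go, and it rests on the hook at about 0.050. Hard stop at 0.060. Fired onto the big stone it rests at about 0.009 to 0.012.
- sear_tab (a point): Centre of the top face of the sear's steel thumb tab (26 x 26 mm, ribbed, 72 mm above the bench) at the tester's rear end, over the spring barrel, on the side away from the cocking handle. Pushed straight down 8 to 11 mm (3 to 8 N) it lifts the hook and fires the striker; it stops at about 12 mm. It moves with the sear.
- sear (a joint): Angle of the sear, rad: 0 = hook down, grows as the tab is pushed down; the hook clears the crosshead at about 0.16; stop at 0.30; sprung back to 0.
- zero_key_top (a point): Centre of the top face of the round rubber key, 23 mm across, 38 mm above the bench, 10 mm proud of the deck; it moves with the key. The readout is a grey box 124 x 156 mm, fixed to the bench, its raised display starting 30 mm behind the key's centre, 56 mm high. The point's x axis points to the display, y along the row of three keys, away from the other two; z up.
- zero_key (a joint): Depth of the round key, m: 0 = up. Its rubber dome resists with 0.7 N at first, rising to 5.1 N at 0.0011, then collapses (the click) to 2.1 N at 0.0031; pressed on, it stiffens: 5 N at 0.0040, 9 N at 0.0044, 15 N at 0.0047, hard stop at 0.0056. The click counts past 0.0020; past 0.0047 the dome is being crushed. It springs back when let go.
- bar_key_1 (a joint): Depth of the oblong key in the middle of the row (15 x 27 mm, 44 mm from the round key), m. Not to be pressed.
- bar_key_2 (a joint): Depth of the oblong key at the other end of the row (15 x 27 mm, 88 mm from the round key), m. Not to be pressed.
- stone_1: The stone sample to be tested: the largest and thickest of the three rough-topped rectangular blocks, 44 x 64 x 28 mm, about 0.18 kg. Origin: centre of its underside; its y axis is the 64 mm side, x the 44 mm side, z up.
- stone_2: Stone sample to leave alone, 40 x 55 x 22 mm, origin at the centre of its underside, y along its long side.
- stone_3: Stone sample to leave alone, 37 x 51 x 22 mm, origin at the centre of its underside, y along its long side.
- rubbing_block: Dark grey rubbing stone to leave alone, 26 x 68 x 22 mm, origin at the centre of its underside.
Things that resemble listed ones, but are neither listed nor needed, are in the scene too. Of the things shaped like the part that bears zero_key_top, the grey one is meant.

How it is judged:
By the outcome, as a careful person would: the job done as asked, in the order asked, and still so for the second after the job is handed in, with the robot touching nothing.
It also fails if it takes over 64 s, if anything falls off the work surface, if the arm or the gripper's body presses on something with over 40 N, if the wrist force passes 120 N, or if a joint passes its speed limit or range.

## Robot

A 7-joint arm with a two-finger parallel gripper is mounted at the origin on a cart in front of the work surface, level with it; the furniture and walls round the work are solid. World frame = base frame: x ahead of the robot, y to its left, z up, the work surface at z = 0. Lengths are in m, angles in rad, forces in N, time in s.
With the tool pointing down it reaches from about 0.35 to 0.9 m from the base axis. Payload 19.9 kg.
Tool frame: the origin (TCP) lies between the finger pads; the fingertips stand 19 mm ahead of it and the grasp point (between the pads) is the TCP; z points along the fingers, y is the direction in which the jaws open and shut (so a half turn about z gives the same grasp; the last joint's range is limited). The gripper opens to 94 mm and grips with 3 to 60 N. Pads are 16 mm wide; open, the fingers measure 119 mm over their backs; the gripper's body (75 mm by 177 mm) begins 78 mm behind the grasp point.
Start: joints at [1.248, 0.417, -0.01, 1.614, 0.005, 1.111, -0.053], TCP at [0.174, -0.6, 0.224] pointing down, gripper open.
Joint ranges: [-2.81, 2.81], [-0.39, 2.02], [-1.27, 1.25], [0.06, 2.57], [-1.19, 4.33], [0.19, 2], [-2.82, 2.82]. Speed limits (rad/s): [1.89, 1.89, 2.39, 2.39, 3.01, 3.01, 3.01].

## Interface

Orientations are given as a 3x3 rotation matrix whose columns are the frame's x, y, z axes.
In Python, from rig import robot gives the robot as it stands. Calls block until the motion is done:
- robot.move_ptp(position, orientation): joint-space move of the TCP to a pose.
- robot.move_linear(position, velocity=0.15, frame=None, threshold=None): straight line of the TCP; frame=None keeps the orientation; velocity is the mean speed in m/s. With threshold (N) it stops when the force on the tool has changed by that much, and returns True; else False.
- robot.goto_joints(angles): joint-space move.
- robot.gripper_to(opening): finger opening in m; the grip force is fixed at half the most; returns when the fingers have stopped.
- robot.pause(seconds).
- robot.ik(position, orientation): joint angles nearest the present ones, or None.
- robot.get_state(): the state.
- robot.grab_frame(name): name is "scene" or "side" or "wrist"; returns the picture (420x560x3 uint8, red, green, blue); there is no depth.
- robot.camera_info(name): a dict with "fx", "fy", "cx", "cy" (pixels), "rvec" (rotation vector, rad) and "tvec" (3), from world to camera coordinates, as OpenCV has them. Camera axes: x right, y down, z forward; pixel columns grow to the right and rows downward; lengths in m; the calibration is good to about 2 mm. The wrist camera is an equidistant fisheye: a pixel r from the principal point sees the ray r / f radians off the axis. A picture is of the moment at which its call begins: read the wrist's pose just before it. camera_info takes no time and is no camera call; for the wrist camera it gives the pose at the moment of the call.
A pose or a line that the arm cannot do raises robot.PlanningError and nothing moves.
- robot.sign_off(): hands the job in, once; it reports no verdict.
The state is a dict: "time": time; "qpos": joint angles; "joint_vel": joint speeds; "effort": joint torques, N m; "ee_pos": TCP position; "tool_rot": TCP orientation; "force": force on the tool from outside, world axes, zero at the start; "moment": the same for the moment, N m; "opening": finger opening in m.
Only numpy, scipy, OpenCV 4.12 (cv2) and the standard library are available. Lean on these libraries where they do the work, as an engineer would, in place of code of your own. Each camera call takes 0.05 s, during which the arm holds its last target.

## Working session

There is one attempt and no reset: what is moved stays moved. The work goes in short steps, each a Python script; the robot and the scene stay as the last script left them, time stands still between calls to the robot, and variables do not carry over. Pictures are saved under pics/ and viewed, and the job is handed in when it is done.

```bash
ls; mkdir -p pics
python3 - <<'E'
from rig import robot
import cv2
for n in ["scene","side","wrist"]:
    im=robot.grab_frame(n); cv2.imwrite(f"pics/{n}0.png",cv2.cvtColor(im,cv2.COLOR_RGB2BGR))
    print(n,robot.camera_info(n))
s=robot.get_state();print(s)
E
```

```text
pics
scene {'fx': 419.26259403830613, 'fy': 419.26259403830613, 'cx': 276.8600434395635, 'cy': 213.29527759392246, 'rvec': array([ 1.12999502, -2.44638165,  0.94310889]), 'tvec': array([0.15617373, 0.48460465, 1.16686917])}
side {'fx': 444.46894919881436, 'fy': 444.46894919881436, 'cx': 287.0700245222375, 'cy': 204.83981137443308, 'rvec': array([ 0.47902474, -2.48678443,  1.46768619]), 'tvec': array([0.38996252, 0.26492549, 1.03147886])}
wrist {'fx': 325.19226210127806, 'fy': 325.19226210127806, 'cx': 280.35521150255937, 'cy': 210.41408170431805, 'rvec': array([-2.34783161,  1.76435461,  0.21873845]), 'tvec': array([-0.62434212, -0.02607809,  0.38939029])}
{'time': 0.15, 'qpos': array([ 1.24749278,  0.41781697, -0.01026566,  1.6140082 ,  0.00472442,
        1.11070744, -0.05300107]), 'joint_vel': array([ 1.18802550e-04, -4.07677801e-03, -7.76987640e-04, -1.46578245e-03,
       -8.23486982e-05,  1.00093582e-04,  1.07518924e-03]), 'effort': array([ 1.50780354e-03, -8.51525688e+01,  6.39576316e-01, -4.26134884e+01,
       -4.87719092e-02,  1.70728436e-02,  1.56411907e-04]), 'ee_pos': array([ 0.17369792, -0.60010604,  0.22399322]), 'tool_rot': array([[ 9.60560109e-01,  2.78072194e-01, -3.63168132e-04],
       [ 2.78072408e-01, -9.60559745e-01,  8.43618295e-04],
       [-1.14257898e-04, -9.11333118e-04, -9.99999578e-01]]), 'force': array([0.78083866, 0.16049809, 0.57355446]), 'moment': array([ 0.05612734, -0.00604632, -0.01141108]), 'opening': 0.09403263012709939}
```

View pics/scene0.png

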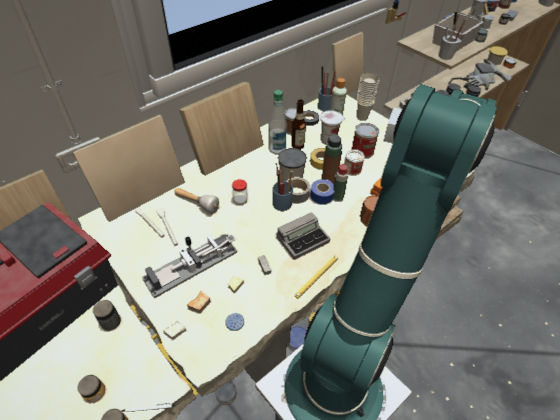

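View pics/side0.png

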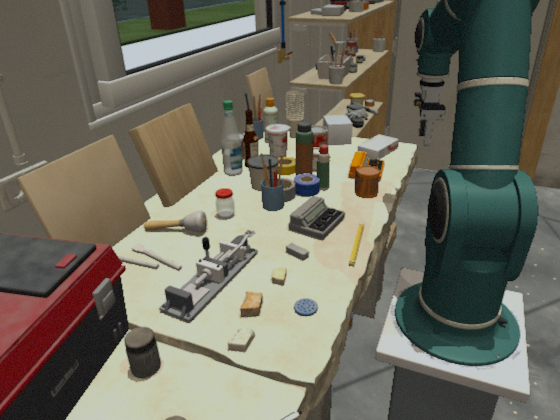

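View pics/wrist0.png

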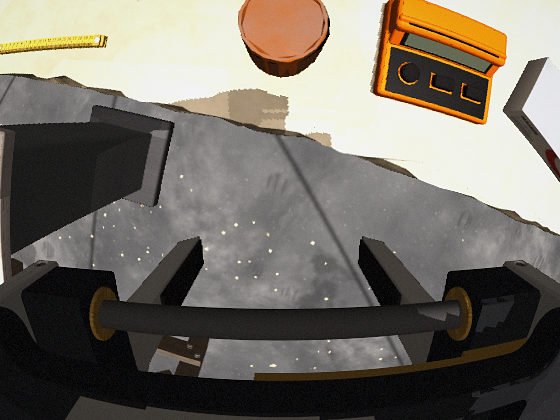

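Scene view: the tester is at about (190,263), the grey readout at (303,235) and an orange decoy readout on the right, best seen in the wrist picture at (440,60). The candidate stones are at (199,300) orange, (175,328) pale and (235,284) yellow, and the rubbing block is at (265,264). I'll enlarge these and compute rough positions.

```bash
cat > h.py <<'E'
import numpy as np, cv2
from rig import robot
def ci(n):
    c=dict(robot.camera_info(n)); c['R']=cv2.Rodrigues(np.array(c['rvec']))[0]; c['t']=np.array(c['tvec']); c['fish']=(n=='wrist'); return c
def ray(c,u,v):
    x=(u-c['cx'])/c['fx'];y=(v-c['cy'])/c['fy']
    if c['fish']:
        r=np.hypot(x,y); d=np.array([np.sin(r)*x/r if r>0 else 0,np.sin(r)*y/r if r>0 else 0,np.cos(r)])
    else: d=np.array([x,y,1.])
    d=c['R'].T@d; return -c['R'].T@c['t'], d/np.linalg.norm(d)
def plane(c,u,v,z):
    o,d=ray(c,u,v); return o+d*(z-o[2])/d[2]
def proj(c,p):
    q=c['R']@np.array(p,float)+c['t']
    if c['fish']:
        th=np.arctan2(np.hypot(q[0],q[1]),q[2]); k=th/np.hypot(q[0],q[1]); return np.array([c['cx']+c['fx']*k*q[0],c['cy']+c['fy']*k*q[1]])
    return np.array([c['cx']+c['fx']*q[0]/q[2],c['cy']+c['fy']*q[1]/q[2]])
def tri(obs):
    A=np.zeros((3,3));b=np.zeros(3);L=[]
    for c,u,v in obs:
        o,d=ray(c,u,v);P=np.eye(3)-np.outer(d,d);A+=P;b+=P@o;L.append((o,P))
    p=np.linalg.solve(A,b); return p,[float(np.linalg.norm(P@(p-o))) for o,P in L]
def down(yaw):  # tool y axis (jaw) at angle yaw in world xy
    y=np.array([np.cos(yaw),np.sin(yaw),0]);z=np.array([0,0,-1.]);x=np.cross(y,z)
    return np.c_[x,y,z]
def grab(n,name):
    c=ci(n); im=cv2.cvtColor(robot.grab_frame(n),cv2.COLOR_RGB2BGR); cv2.imwrite(f'pics/{name}.png',im); 
    np.save(f'pics/{name}.npy',c,allow_pickle=True); return c,im
def load(name): return np.load(f'pics/{name}.npy',allow_pickle=True).item(),cv2.imread(f'pics/{name}.png')
def crop(im,x0,y0,x1,y1,k,name): cv2.imwrite(f'pics/{name}.png',cv2.resize(im[y0:y1,x0:x1],None,fx=k,fy=k,interpolation=cv2.INTER_CUBIC))
E
python3 - <<'E'
from h import *
c=ci('scene')
for nm,u,v,z in [('readout',303,235,.03),('nest?',170,277,.03),('rear',230,243,.03),('front',150,285,.03),('o',199,300,.02),('p',175,328,.02),('y',235,284,.02),('rub',265,264,.02)]:
    print(nm,plane(c,u,v,z).round(3))
w=ci('wrist'); p,d=ray(w,w['cx'],w['cy']); print(p,d)
im=cv2.imread('pics/scene0.png'); crop(im,120,180,340,345,3.6,'scene0c')
im=cv2.imread('pics/side0.png'); crop(im,150,180,350,355,4,'side0c')
E
```

```text
readout [ 0.435 -0.29   0.03 ]
nest? [0.586 0.161 0.03 ]
rear [ 0.573 -0.071  0.03 ]
front [0.601 0.226 0.03 ]
o [0.46  0.135 0.02 ]
p [0.426 0.242 0.02 ]
y [0.434 0.013 0.02 ]
rub [ 0.431 -0.112  0.02 ]
[ 0.24059987 -0.58042927  0.38382484] [-0.23429874 -0.06757147 -0.96981348]
```

View pics/scene0c.png

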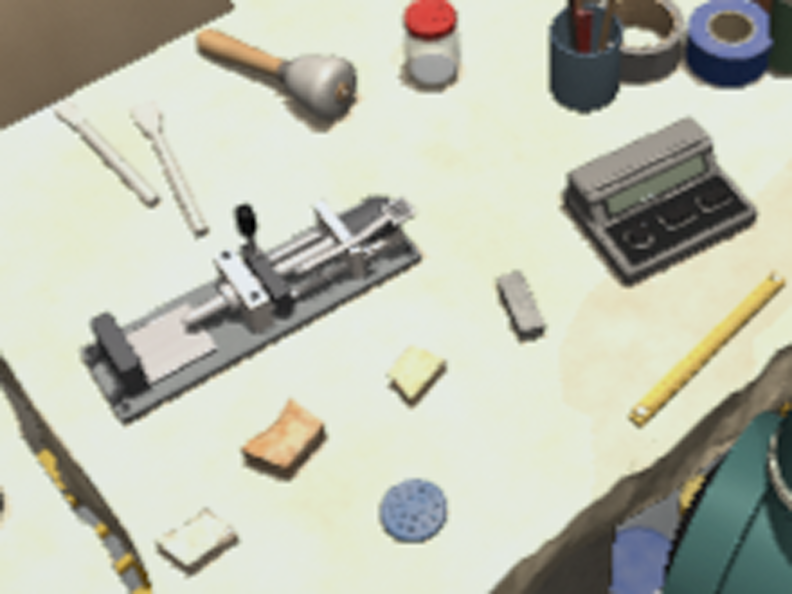

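View pics/side0c.png

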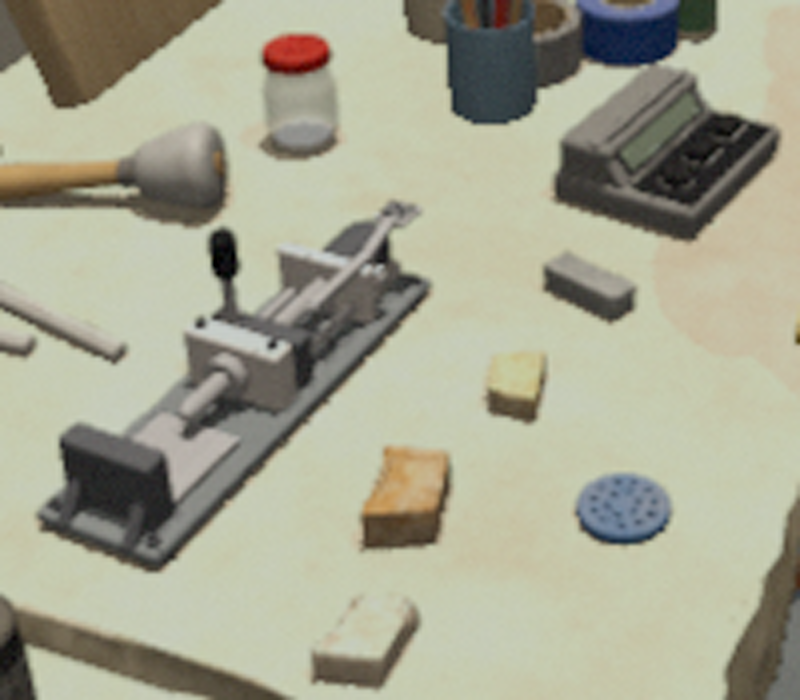

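Run:
```python
from h import *
R=down(-np.pi/2)
t0=robot.get_state()['time']
robot.move_ptp([0.42,-0.15,0.26],R); c,im=grab('wrist','w1'); print(robot.get_state()['time']-t0)
robot.move_ptp([0.42,0.10,0.26],R); c,im=grab('wrist','w2'); s=robot.get_state();print(s['time']-t0,s['qpos'],s['ee_pos'])
```

```text
1.9167
2.95 [ 0.33521958  0.05381406 -0.65219326  2.00378677  0.03680224  1.09549848
 -1.9061094 ] [0.42042863 0.09851457 0.25990665]
```

View pics/w1.png

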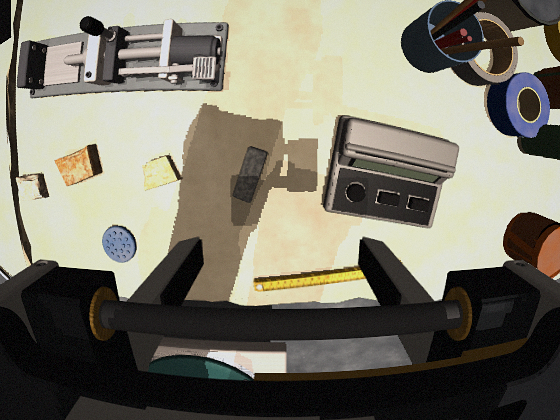

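View pics/w2.png

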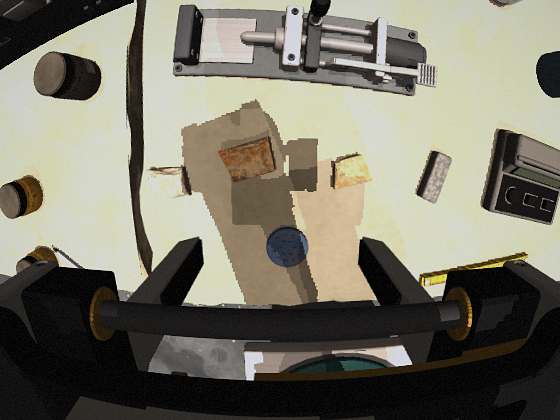

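w2: the tester lies along the top, with the backstop at (190,35), bed (228,42), grip (318,12) and sear tab (428,75). The stones are orange (250,157), pale (168,181) and yellow (350,170). Orange looks the largest, which I'll confirm by measuring. The grey readout's round key is at (356,191) in w1, with the bars at (386,198) and (418,203).

Run:
```python
from h import *
c,im=load('w2'); crop(im,165,0,445,105,2.85,'w2a'); crop(im,140,90,390,220,3.2,'w2b')
c,im=load('w1'); crop(im,10,5,240,105,3.4,'w1a'); crop(im,320,110,470,235,5,'w1r'); crop(im,10,130,190,210,4.4,'w1b')
```

```text
(no output)
```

View pics/w2a.png

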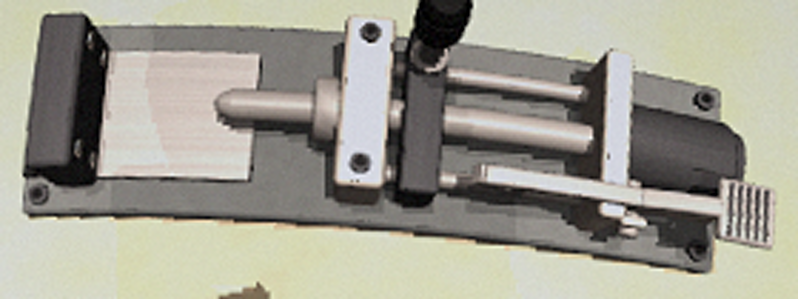

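View pics/w2b.png

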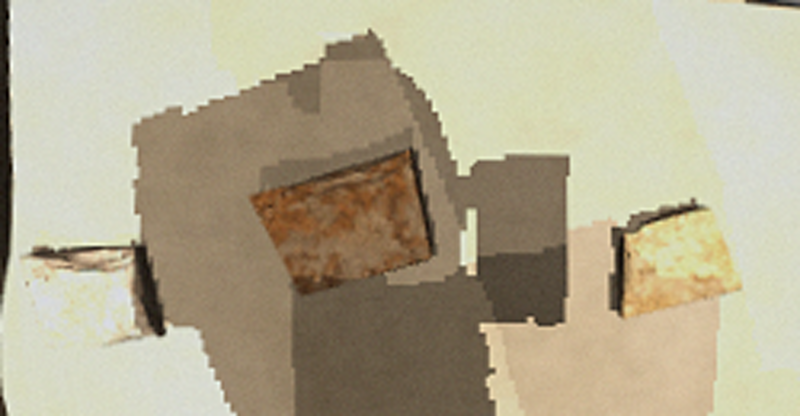

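View pics/w1a.png

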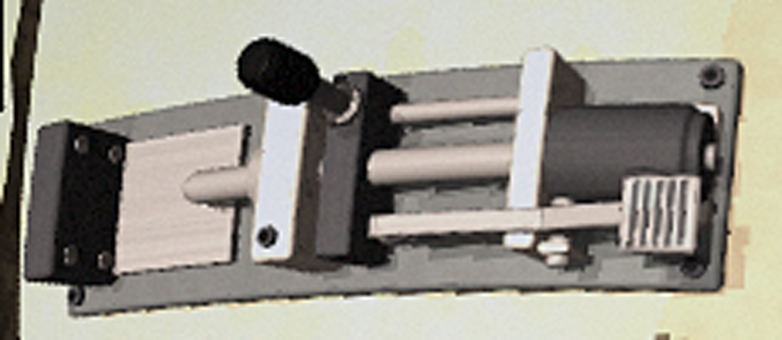

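View pics/w1r.png

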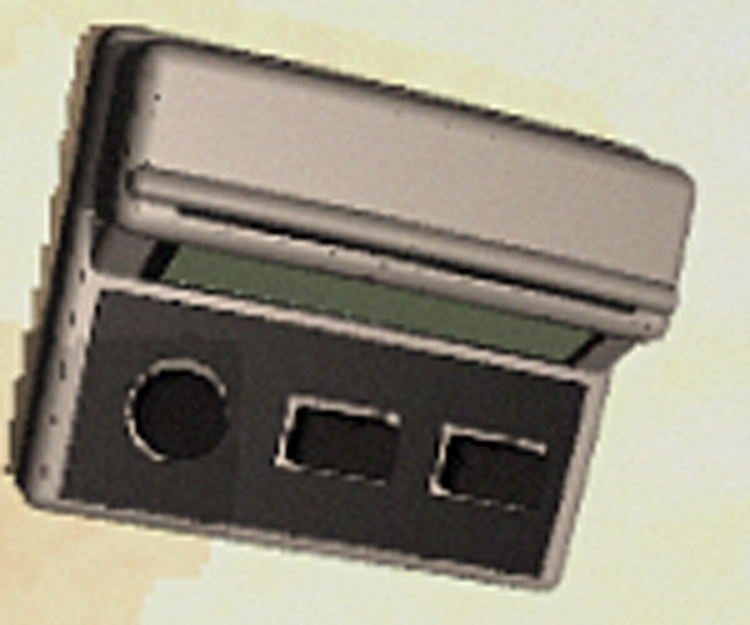

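View pics/w1b.png

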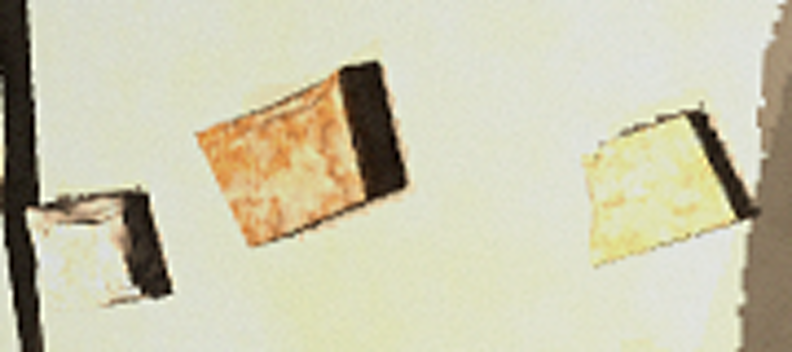

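```bash
cat > m.py <<'E'
from h import *
w1,_=load('w1');w2,_=load('w2');S=ci('scene');D=ci('side')
a2=lambda u,v:(w2,165+u/2.85-.32,v/2.85-.32)
a1=lambda u,v:(w1,10+u/3.4-.35,5+v/3.4-.35)
b2=lambda u,v:(w2,140+u/3.2-.34,90+v/3.2-.34)
b1=lambda u,v:(w1,10+u/4.4-.39,130+v/4.4-.39)
r1=lambda u,v:(w1,320+u/5-.4,110+v/5-.4)
s0=lambda u,v:(S,120+u/3.6-.36,180+v/3.6-.36)
d0=lambda u,v:(D,150+u/4-.37,180+v/4-.37)
def T(nm,*o):
    p,e=tri(o);print(nm,p.round(4),np.round(e,4));return p
E
python3 - <<'E'
from m import *
fn=T('screw front near',a2(38,193),a1(77,296))
rn=T('screw rear near',a2(697,250),a1(692,265))
rf=T('screw rear far',a2(705,99),a1(711,75))
b1_=T('bed rear far',a2(262,55),a1(242,125))
b2_=T('bed rear near',a2(249,179),a1(234,262))
T('tip',a2(215,103),a1(185,187))
T('tab',a2(748,212),a1(660,214))
T('grip',a1(278,72),s0(246,220),d0(224,254))
T('bearing topnear screw',a2(360,162),a1(267,236))
x=fn-rn;print('yaw',np.degrees(np.arctan2(x[1],x[0])), np.linalg.norm(x))
x=b1_-b2_;print('bed width',np.linalg.norm(x),np.degrees(np.arctan2(x[1],x[0]))+90)
x=rf-rn;print('rear',np.linalg.norm(x),np.degrees(np.arctan2(x[1],x[0]))+90)
print('orange corners')
P=[T('',b2(249,196),b1(197,132)),T('',b2(412,150),b1(340,68)),T('',b2(434,257),b1(367,200)),T('',b2(300,294),b1(250,246))]
for i in range(4): print(np.linalg.norm(P[(i+1)%4]-P[i]),np.degrees(np.arctan2(*(P[(i+1)%4]-P[i])[1::-1])))
print(np.mean(P,0))
print('yellow')
P=[T('',b2(708,206),b1(690,115)),T('',b2(742,290),b1(733,218)),T('',b2(622,318),b1(594,266)),T('',b2(622,230),b1(583,155))]
for i in range(4): print(np.linalg.norm(P[(i+1)%4]-P[i]))
print('pale')
P=[T('',b2(135,248),b1(128,205)),T('',b2(30,256),b1(28,208))]
print('key', plane(*r1(178,411),.038), plane(*r1(343,440),.038),plane(*r1(497,468),.038))
T('key',r1(178,411),s0(638,236),d0(679,181))
E
```

```text
screw front near [0.5755 0.2286 0.0137] [0.0003 0.0003]
screw rear near [ 0.5517 -0.0676  0.0164] [0.0001 0.0001]
screw rear far [ 0.6255 -0.0738  0.0164] [0.0001 0.0001]
bed rear far [0.6327 0.1275 0.0212] [0.0002 0.0002]
bed rear near [0.5755 0.1332 0.015 ] [0.0007 0.0007]
tip [0.6064 0.1459 0.0356] [0.0003 0.0003]
tab [ 0.5612 -0.0682  0.0705] [0.0004 0.0004]
grip [0.622  0.0588 0.1003] [0.0012 0.0011 0.0015]
bearing topnear screw [0.5732 0.0868 0.0593] [0.0001 0.0001]
yaw 85.39932668174141 0.2972458387922969
bed width 0.05781882255547361 84.2742543684385
rear 0.07412118112135846 85.23792410881869
orange corners
 [0.4664 0.1753 0.0263] [0.0003 0.0003]
 [0.4827 0.1129 0.0261] [0.0001 0.0001]
 [0.4416 0.1047 0.0281] [0.0004 0.0004]
 [0.4279 0.1564 0.0262] [0. 0.]
0.06448949951865132 -75.36621373440859
0.0419163300840733 -168.78216194854718
0.05354261205938726 104.86541547524395
0.04285920613615899 26.054035024754498
[0.45461794 0.13733067 0.02669527]
yellow
 [ 0.4614 -0.0035  0.0153] [0.0004 0.0004]
 [ 0.43   -0.0173  0.0211] [0.0008 0.0008]
 [0.4166 0.0305 0.0172] [0. 0.]
 [0.4512 0.0315 0.0173] [0.0006 0.0006]
0.03482755421802055
0.04980092306526201
0.0345240079556035
0.036456907730162635
pale
 [0.4437 0.2272 0.0094] [0.0016 0.0016]
 [0.4452 0.2682 0.0241] [0.0001 0.0001]
key [ 0.41688205 -0.24177105  0.038     ] [ 0.40994689 -0.28502241  0.038     ] [ 0.40299072 -0.32856488  0.038     ]
key [ 0.4155 -0.2437  0.0282] [0.0006 0.0008 0.0006]
```

Orange measures 64 x 42 mm with a top at about 27 mm, and yellow about 50 x 35 mm with a top near 18 mm. Pale is shorter than orange, so orange at w2 (250,157) is stone_1; the crops above confirm it. The tester heights also match the text: tip 36, tab 71, grip 100. The nest is at about (0.608, 0.166) with yaw about 85.3°. Next I'll cock the striker.

```bash
cat >> h.py <<'E'
YAW=np.radians(85.3); UX=np.array([np.cos(YAW),np.sin(YAW),0]); UY=np.array([-np.sin(YAW),np.cos(YAW),0])
NEST=np.array([.6078,.166,.02])
def st(msg=''):
    s=robot.get_state(); f=s['force']; print(msg,'t%.2f'%s['time'],s['ee_pos'].round(4),'F(tx,ty,z)',np.round([f@UX,f@UY,f[2]],2),'op %.4f'%s['opening']); return s
E
python3 - <<'E'
from h import *
g=np.array([.622,.0588,.100])-UX*.001
R=down(YAW-np.pi)
robot.move_ptp(g+[0,0,.09],R); st()
robot.gripper_to(.06)
print(robot.move_linear(g,.12,threshold=8)); st('down')
robot.gripper_to(0.0); s=st('grip')
print(robot.move_linear(s['ee_pos']+UX*.008,.02,threshold=7)); st('fwd')
grab('wrist','w3')
E
```

```text
t3.98 [0.6212 0.0581 0.1905] F(tx,ty,z) [ 0.33 -0.17  0.93] op 0.0938
False
down t5.58 [0.6224 0.058  0.1007] F(tx,ty,z) [-0.26 -0.6   1.31] op 0.0602
grip t6.31 [0.622  0.0585 0.1001] F(tx,ty,z) [ 5.57 -0.59 -0.26] op 0.0174
True
fwd t6.56 [0.6221 0.0591 0.1   ] F(tx,ty,z) [-1.5   1.13  6.3 ] op 0.0173
```

View pics/w3.png

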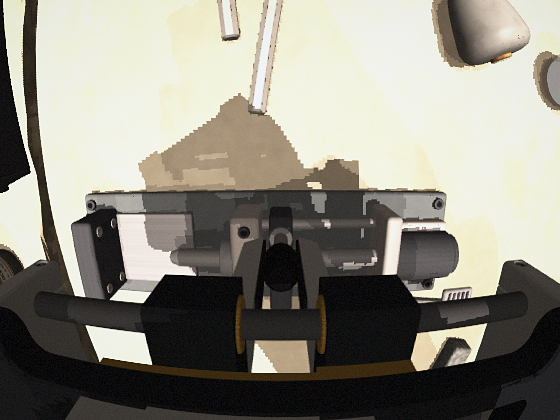

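w3: the grip is held between the jaws at (282,265), and the striker is at its forward stop. I'll draw it 55 mm.

Run:
```python
from h import *
p0=np.array([.6221,.0590,.1002])
robot.move_linear(p0-UX*.0552,.08); s=st('drawn'); print('travel',(p0-s['ee_pos'])@UX)
robot.pause(.1); s=st(); print('travel',(p0-s['ee_pos'])@UX)
robot.move_linear(p0-UX*.0502,.03); s=st('eased'); print('travel',(p0-s['ee_pos'])@UX)
grab('scene','s1'); c,im=grab('wrist','w4'); crop(im,60,170,480,400,1.9,'w4c')
```

```text
drawn t7.46 [0.6175 0.0055 0.1001] F(tx,ty,z) [10.22 -0.34 -1.75] op 0.0173
travel 0.05368808718240332
 t7.56 [0.6175 0.0056 0.1001] F(tx,ty,z) [10.25 -1.42 -2.64] op 0.0178
travel 0.05354818109052873
eased t7.88 [0.6178 0.0088 0.1001] F(tx,ty,z) [1.27 1.39 1.26] op 0.0172
travel 0.050391568057720285
```

View pics/w4c.png

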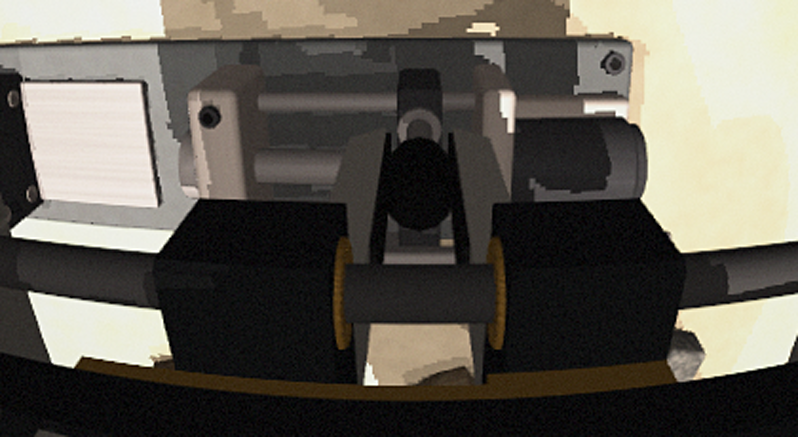

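The pull dropped from 10 N to about 1 N on easing off, so the hook is holding. w4 shows the rod tip back in the bearing at crop (185,165) and the bed clear. Now I'll release and look at the stone from above.

Run:
```python
from h import *
robot.gripper_to(.05); s=st('open')
robot.move_linear(s['ee_pos']+[0,0,.08],.2)
c0=np.array([.454,.1395,0])
for y in (14.8,-165.2):
    for p,yy in ((c0+[0,0,.18],y),(NEST+[0,0,.1],y-19.5)):
        q=robot.ik(p,down(np.radians(yy))); print(yy, None if q is None else np.round(q,2))
```

```text
open t8.66 [0.618  0.009  0.1002] F(tx,ty,z) [ 0.42 -0.53 -0.01] op 0.0500
14.8 [ 0.6   0.42 -1.16  2.    0.46  1.02 -0.52]
-4.699999999999999 [ 0.32  0.73 -0.93  1.67  0.65  1.08 -0.88]
-165.2 [ 0.55  0.38 -1.08  2.    0.4   1.    2.67]
-184.7 [ 0.41  0.82 -1.09  1.66  0.78  1.16  2.17]
```

Run:
```python
from h import *
c0=np.array([.454,.1395,.16])
robot.gripper_to(.094)
robot.move_ptp(c0-[0,.06,0],down(np.radians(14.8))); st()
c,im=grab('wrist','w5')
crop(im,100,60,500,260,2,'w5c')
```

```text
t11.49 [0.4544 0.0794 0.1601] F(tx,ty,z) [-0.7  -0.43 -0.01] op 0.0944
```

View pics/w5.png

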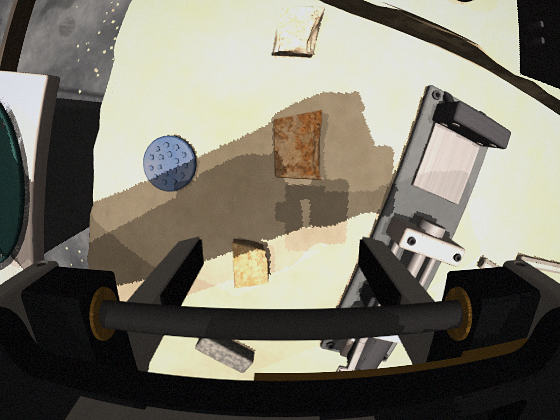

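Run:
```python
from h import *
c,im=load('w5'); crop(im,255,95,345,195,6,'w5d'); crop(im,380,70,530,290,2.7,'w5e')
```

```text
(no output)
```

View pics/w5d.png

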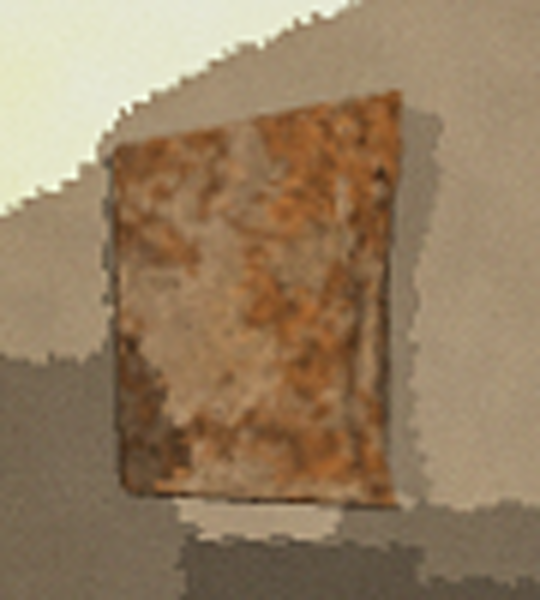

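View pics/w5e.png

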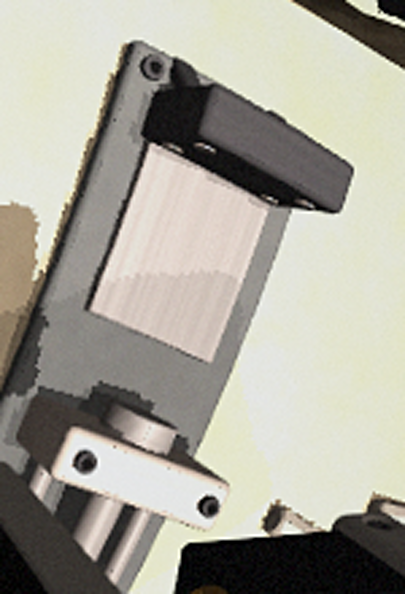

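Run:
```python
from h import *
c,im=load('w5')
q=lambda u,v,z:plane(c,255+u/6-.42,95+v/6-.42,z)
P=[q(112,147,.027),q(402,90,.027),q(398,508,.027),q(122,492,.027)]
for i in range(4):
    d=P[(i+1)%4]-P[i]; print(P[i].round(4),np.linalg.norm(d).round(4),np.degrees(np.arctan2(d[1],d[0])).round(1))
e=lambda u,v,z=.02:plane(c,380+u/2.7-.31,70+v/2.7-.31,z)
B=[e(91,311),e(214,361),e(150,143),e(268,205)]
print(np.round(B,4)); 
d=B[1]-B[0];print('w',np.linalg.norm(d),np.degrees(np.arctan2(d[1],d[0]))-90+180)
for b in B: print('rel nest',((b-NEST)@UX).round(4),((b-NEST)@UY).round(4))
for b in (B[2]-B[0],B[3]-B[1]): print(np.degrees(np.arctan2(b[1],b[0])))
# tester axis in other features rel nest
for n,p in dict(fn=[.5755,.2286],rn=[.5517,-.0676],rf=[.6255,-.0738],tip=[.6064,.1459],bf=[.6327,.1275],bn=[.5755,.1332]).items():
    p=np.array(p+[.02]); print(n,((p-NEST)@UX).round(4),((p-NEST)@UY).round(4))
```

```text
[0.427  0.1558 0.027 ] 0.0441 26.5
[0.4664 0.1755 0.027 ] 0.0635 -75.0
[0.4828 0.1142 0.027 ] 0.0421 -168.4
[0.4416 0.1058 0.027 ] 0.0521 106.2
[[0.5756 0.1333 0.02  ]
 [0.635  0.1298 0.02  ]
 [0.5798 0.1996 0.02  ]
 [0.6382 0.1951 0.02  ]]
w 0.0594942772671731 86.64699485177346
rel nest -0.0353 0.0294
rel nest -0.0339 -0.03
rel nest 0.0311 0.0307
rel nest 0.0315 -0.0279
86.38747274796643
87.16985181688413
fn 0.0597 0.0373
rn -0.2374 0.0368
rf -0.2375 -0.0373
tip -0.0201 -0.0003
bf -0.0363 -0.028
bn -0.0353 0.0295
```

The stone's centre is (0.454, 0.140) with its jaw axis at 15°. The bed edges land within about 1 mm of the predicted nest frame. Grasping the stone now.

Run:
```python
from h import *
p=np.array([.4538,.1400,.023])
robot.gripper_to(.075)
robot.move_linear(p+[0,0,.06],.2,frame=down(np.radians(15)))
print(robot.move_linear(p,.1,threshold=8)); st('down')
robot.gripper_to(0.0); s=st('grip')
robot.move_linear(s['ee_pos']+[0,0,.11],.15); st('up')
R=down(YAW-np.pi/2)
robot.move_ptp(NEST-UX*.010+[0,0,.08],R); st('over'); 
c,im=grab('wrist','w6'); crop(im,100,130,460,400,2,'w6c')
grab('side','d1')
```

```text
False
down t13.45 [0.4541 0.1401 0.0235] F(tx,ty,z) [-0.03  0.41 -0.04] op 0.0752
grip t14.04 [0.4539 0.14   0.0231] F(tx,ty,z) [-0.4   0.78  4.79] op 0.0433
up t14.93 [0.4535 0.1397 0.1324] F(tx,ty,z) [-0.13 -0.87 -2.03] op 0.0431
over t15.60 [0.6061 0.1566 0.0988] F(tx,ty,z) [ 0.7   0.63 -2.58] op 0.0435
```

View pics/w6.png

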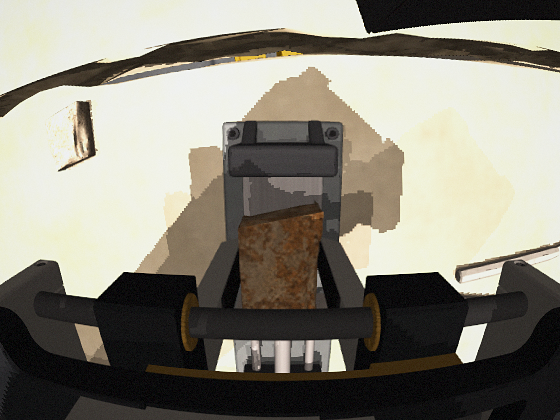

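View pics/d1.png

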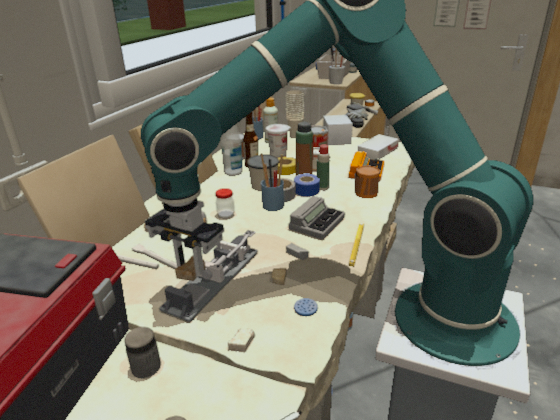

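Run:
```python
from h import *
c,im=load('w6'); im=cv2.convertScaleAbs(im,alpha=1.7,beta=15); crop(im,200,110,370,320,2.8,'w6d')
```

```text
(no output)
```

View pics/w6d.png

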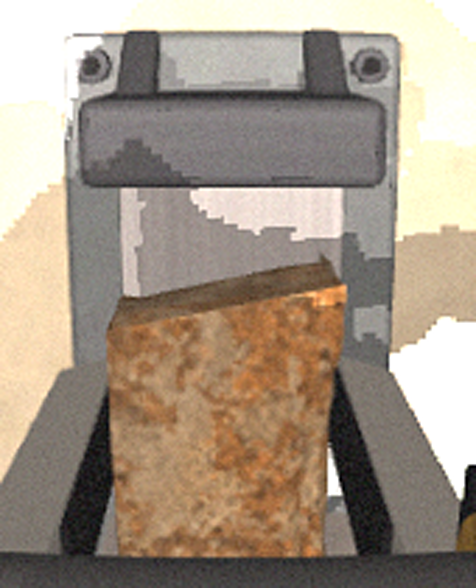

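w6: the stone is held with its side faces straight along the striker's line. Its front end is slightly skewed: the corner at crop (345,285) leads. I'll lower it, push gently to the backstop and set it down.

Run:
```python
from h import *
b=NEST-UX*.010
print(robot.move_linear(b+[0,0,.0265],.08,threshold=6)); s=st('low')
print(robot.move_linear(s['ee_pos']+UX*.016,.02,threshold=5)); s=st('fwd'); print('rel nest',(s['ee_pos']-NEST)@UX,(s['ee_pos']-NEST)@UY)
print(robot.move_linear(s['ee_pos']-[0,0,.008],.015,threshold=5)); s=st('dn'); print('rel nest',(s['ee_pos']-NEST)@UX,(s['ee_pos']-NEST)@UY)
c,im=grab('wrist','w7'); im=cv2.convertScaleAbs(im,alpha=1.7,beta=15); crop(im,200,110,370,320,2.8,'w7d')
```

```text
False
low t16.52 [0.6071 0.1563 0.0468] F(tx,ty,z) [ 0.18 -0.1  -1.35] op 0.0428
True
fwd t17.12 [0.6077 0.1677 0.0463] F(tx,ty,z) [-0.16 -0.99 -1.67] op 0.0431
rel nest 0.0016650902095313941 0.0002303699136614157
True
dn t17.46 [0.6076 0.1678 0.043 ] F(tx,ty,z) [-0.49  1.96  6.71] op 0.0433
rel nest 0.0017301315037774197 0.0003138556931959081
```

View pics/w7d.png

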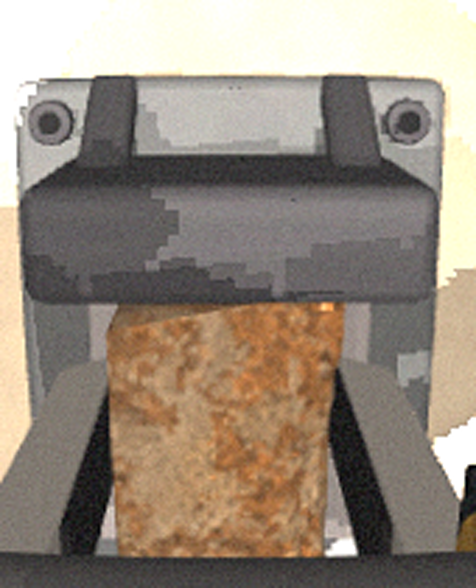

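w7: the stone's leading edge meets the backstop face at crop (340,305), and the bed contact at TCP z 0.043 matches the 20 mm bed. One more gentle forward nudge, then release.

Run:
```python
from h import *
s=st()
print(robot.move_linear(s['ee_pos']+UX*.004,.01,threshold=6)); s=st('fwd'); print('rel nest',(s['ee_pos']-NEST)@UX,(s['ee_pos']-NEST)@UY)
robot.gripper_to(.06); s=st('open')
robot.gripper_to(.07)
robot.move_linear(s['ee_pos']+[0,0,.1],.2)
robot.move_linear(s['ee_pos']+[0,0,.13]-UX*.09,.25); st('up')
c,im=grab('wrist','w8');
```

```text
t17.51 [0.6076 0.1678 0.043 ] F(tx,ty,z) [-1.64  0.68  6.53] op 0.0431
True
fwd t17.75 [0.6077 0.1678 0.043 ] F(tx,ty,z) [-1.46  0.68  6.03] op 0.0433
rel nest 0.001797628399857928 0.00029542264496162034
open t18.24 [0.6073 0.1675 0.0425] F(tx,ty,z) [ 0.1  -0.06  0.49] op 0.0598
up t19.82 [0.5995 0.0772 0.1715] F(tx,ty,z) [ 0.3  -0.34 -0.34] op 0.0697
```

View pics/w8.png

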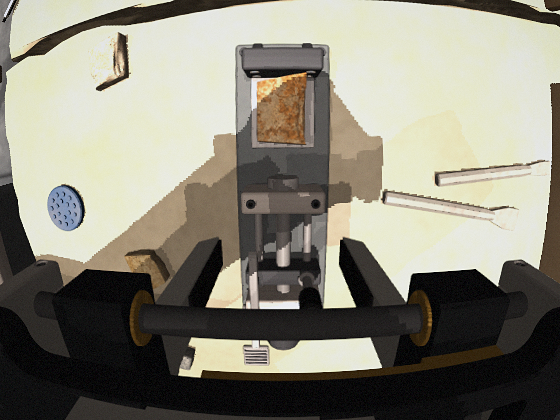

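Run:
```python
from h import *
c,im=load('w8'); crop(im,215,30,350,230,3,'w8c'); crop(im,230,30,335,160,4.5,'w8d')
```

```text
(no output)
```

View pics/w8d.png

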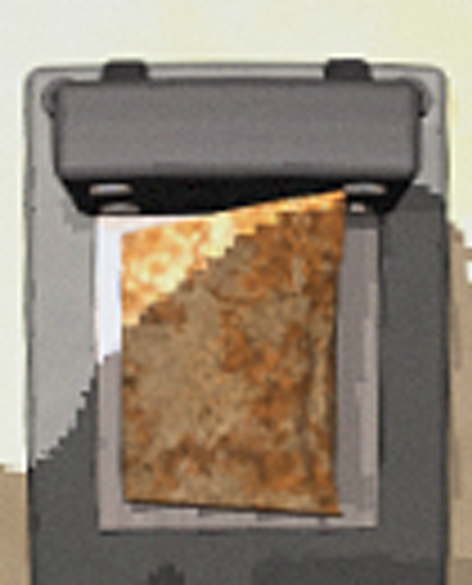

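Run:
```python
from h import *
c,im=load('w8'); e=lambda u,v,z:plane(c,230+u/4.5-.39,30+v/4.5-.39,z)
for nm,u,v,z in [('st fl',122,235,.047),('st fr',343,190,.047),('st rl',126,500,.047),('st rr',338,515,.047),('bed rl',98,527,.02),('bed rr',380,527,.02),('bed fl',98,215,.02)]:
    p=e(u,v,z)-NEST; print(nm,(p@UX).round(4),(p@UY).round(4))
```

```text
st fl 0.0238 0.0225
st fr 0.0328 -0.0199
st rl -0.028 0.022
st rr -0.031 -0.019
bed rl -0.0347 0.03
bed rr -0.0347 -0.0299
bed fl 0.0323 0.0296
```

Stone check: it sits within about 1 mm of nest, with the front at +32.8, the rear at −31, and the sides at +22 and −19.5. Next is the round key. First a close look, including clearance to the pen cup.

Run:
```python
from h import *
w1,_=load('w1')
print('cup',plane(w1,440,60,.0),plane(w1,425,45,.09))
robot.gripper_to(0.0)
K=np.array([.4169,-.2418,0]); R=down(np.radians(81-180))
robot.move_ptp(K+[-.02,0,.17],R); st()
c,im=grab('wrist','w9'); crop(im,200,130,400,260,4,'w9c')
```

```text
cup [ 0.59900596 -0.37241105  0.        ] [ 0.59030096 -0.30672832  0.09      ]
 t22.40 [ 0.3977 -0.2411  0.1701] F(tx,ty,z) [-0.13 -0.13  0.8 ] op 0.0008
```

View pics/w9.png

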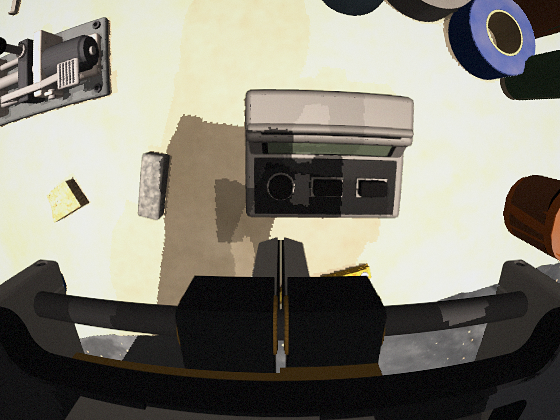

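View pics/w9c.png

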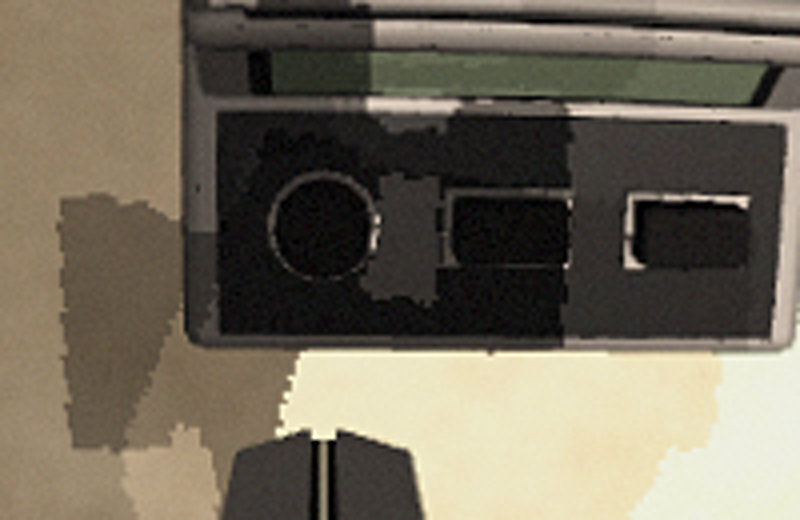

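w9: the grey readout fills the top centre. The round key is at (280,187), left of the bars at (327,187) and (372,187), and it is the only round key on the grey unit.

Run:
```python
from m import *
w9,_=load('w9'); k=lambda u,v:(w9,200+u/4-.38,130+v/4-.38)
p=T('key',k(323,228),r1(180,412)); 
for o in [k(323,228),k(512,231),k(695,234)]: print(plane(*o,.038).round(4),plane(*o,.028).round(4))
```

```text
key [ 0.4152 -0.2438  0.0315] [0.0002 0.0002]
[ 0.4162 -0.244   0.038 ] [ 0.4145 -0.2437  0.028 ]
[ 0.409  -0.2867  0.038 ] [ 0.407  -0.2879  0.028 ]
[ 0.402 -0.33   0.038] [ 0.3998 -0.3326  0.028 ]
```

Run:
```python
from h import *
K=np.array([.4160,-.2432,0])
robot.move_linear(K+[0,0,.064],.15); robot.pause(.1)
f0=np.mean([robot.get_state()['force'][2] for _ in range(3)]); st('above')
z=.0625; fmax=0; zc=None
while z>.050:
    robot.move_linear(K+[0,0,z],.02); s=robot.get_state()
    fs=[s['force'][2]]
    for _ in range(2): robot.pause(.02); fs.append(robot.get_state()['force'][2])
    s=robot.get_state(); f=np.mean(fs)-f0; print('%.4f %.5f %.2f'%(z,s['ee_pos'][2],f),np.round(np.array(fs)-f0,1),'t%.2f'%s['time'])
    fmax=max(fmax,f)
    if f>2.5 : break
    z-=.0005
```

```text
above t23.42 [ 0.4163 -0.2435  0.0649] F(tx,ty,z) [-0.64 -0.94 -0.13] op 0.0004
0.0625 0.06273 0.11 [-0.  -0.4  0.8] t23.70
0.0620 0.06199 0.34 [ 0.5 -0.   0.5] t23.98
0.0615 0.06146 0.09 [-0.2  0.2  0.3] t24.27
0.0610 0.06097 0.53 [-0.1  0.9  0.8] t24.55
0.0605 0.06048 0.11 [ 0.4 -1.1  1. ] t24.83
0.0600 0.05998 0.37 [0.  0.4 0.7] t25.12
0.0595 0.05948 0.14 [ 0.7 -0.4  0.1] t25.40
0.0590 0.05899 0.44 [0.9 0.2 0.2] t25.68
0.0585 0.05848 -0.16 [-0.2 -0.5  0.1] t25.97
0.0580 0.05798 0.14 [ 0.  -0.   0.4] t26.25
0.0575 0.05748 0.53 [0.6 0.2 0.8] t26.53
0.0570 0.05707 2.84 [2.4 3.3 2.9] t26.82
```

Run:
```python
from h import *
K=np.array([.4160,-.2432,0]); f0=-.1; zt=.0576; fm=0
z=.0566
while True:
    robot.move_linear(K+[0,0,z],.02)
    fs=[]
    for _ in range(3): fs.append(robot.get_state()['force'][2]-f0); robot.pause(.02)
    s=robot.get_state(); f=np.mean(fs); d=zt-s['ee_pos'][2]; fm=max(fm,f); print('%.4f depth %.5f F %.2f'%(z,d,f),np.round(fs,1))
    if d>.0028 or (d>.0022 and fm-f>2) or f>8: break
    z-=.0004
robot.pause(.1)
robot.move_linear(K+[0,0,.10],.15); st('up')
```

```text
0.0566 depth 0.00093 F 4.39 [4.5 4.7 3.9]
0.0562 depth 0.00134 F 5.44 [5.4 5.6 5.4]
0.0558 depth 0.00177 F 4.33 [3.9 4.6 4.5]
0.0554 depth 0.00220 F 3.82 [4.  3.1 4.4]
0.0550 depth 0.00264 F 2.90 [2.7 3.4 2.6]
up t28.87 [ 0.4158 -0.2434  0.1   ] F(tx,ty,z) [-0.35 -0.19 -1.16] op 0.0005
```

The force curve matched the dome: a 5.4 N peak, then down to 2.9 N at about 2.6 mm, and released. Now I'll fire with the sear tab, adding the w9 view to its position.

Run:
```python
from m import *
w9,im=load('w9'); crop(im,0,10,120,120,6,'w9t')
T('tab3',a2(748,212),a1(660,214),(w9,67.5,73))
R=down(YAW-np.pi)
tb=np.array([.5612,-.0685,0])
robot.move_linear(tb+[0,0,.13],.25,frame=R); st()
grab('scene','s2'); 
robot.move_linear(tb+[0,0,.096],.12); robot.pause(.1); st()
c=robot.move_linear(tb+[0,0,.086],.02,threshold=2.5); print(c); st('contact')
```

```text
tab3 [ 0.5611 -0.0682  0.0702] [0.0005 0.0003 0.0002]
 t29.93 [ 0.5603 -0.0697  0.1294] F(tx,ty,z) [-0.5  -0.41 -0.18] op 0.0006
 t30.52 [ 0.5615 -0.0686  0.0967] F(tx,ty,z) [-0.3   1.11 -0.28] op 0.0005
True
contact t30.88 [ 0.5615 -0.0689  0.0908] F(tx,ty,z) [-1.62 -0.31  2.35] op 0.0010
```

View pics/w9t.png

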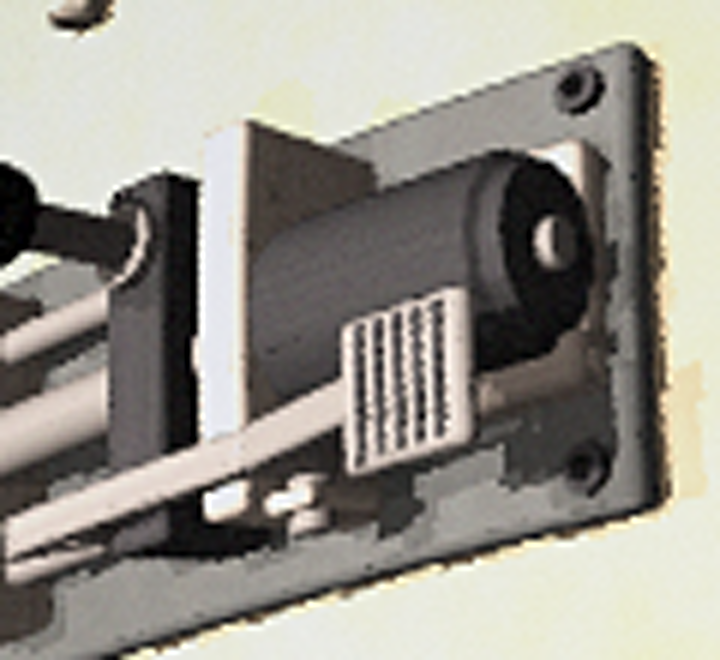

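Contact came at tip height 0.072, as expected, and w9t shows the crosshead still drawn. I'll press about 10 mm.

Run:
```python
from h import *
tb=np.array([.5612,-.0685,0])
print(robot.move_linear(tb+[0,0,.0812],.04,threshold=25)); st('pressed')
robot.pause(.1); st()
robot.move_linear(tb+[0,0,.15],.15); st('up')
robot.move_ptp([.45,.02,.27],down(-np.pi/2)); st()
c,im=grab('wrist','w10'); crop(im,130,0,470,150,2.3,'w10c')
```

```text
False
pressed t31.27 [ 0.5614 -0.0696  0.0813] F(tx,ty,z) [-6.66 -0.98  5.47] op 0.0004
 t31.37 [ 0.5614 -0.0696  0.0814] F(tx,ty,z) [-5.75 -0.25  5.59] op 0.0003
up t31.98 [ 0.5608 -0.0686  0.1493] F(tx,ty,z) [ 0.61  0.3  -0.69] op 0.0006
 t32.74 [0.4503 0.019  0.2692] F(tx,ty,z) [ 0.14  0.01 -0.14] op 0.0004
```

View pics/w10.png

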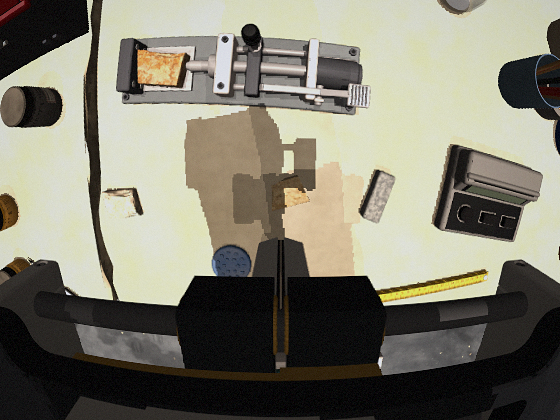

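View pics/w10c.png

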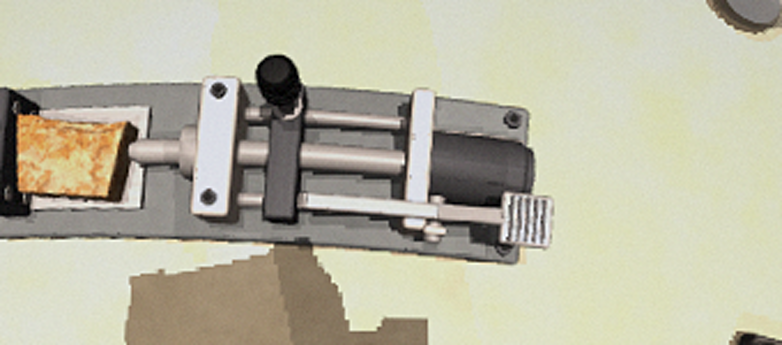

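Run:
```python
from h import *
c,im=load('w10'); e=lambda u,v,z:((plane(c,130+u/2.3-.28,v/2.3-.28,z)-NEST)@np.c_[UX,UY]).round(4)
print('tip',e(130,152,.036),'st',e(15,128,.047),e(17,195,.047),e(110,200,.047),e(135,123,.047),'grip',e(278,75,.11))
robot.pause(.3)
robot.sign_off()
```

```text
tip [-0.0321  0.0011] st [ 0.0329 -0.0123] [0.0278 0.0256] [-0.0267  0.0291] [-0.0366 -0.0127] grip [-0.1167 -0.0214]
the job is handed in; nothing more can be done
```

Run:
```python
import numpy as np,cv2
from h import *
c,im=load('w10'); crop(im,110,30,220,110,7,'w10d')
e=lambda u,v,z:((plane(c,130+u/2.3-.28,v/2.3-.28,z)-NEST)@np.c_[UX,UY]).round(4)
print('bed',e(150,107,.02),e(141,208,.02))
```

```text
bed [-0.0361 -0.0284] [-0.0364  0.0303]
```

View pics/w10d.png

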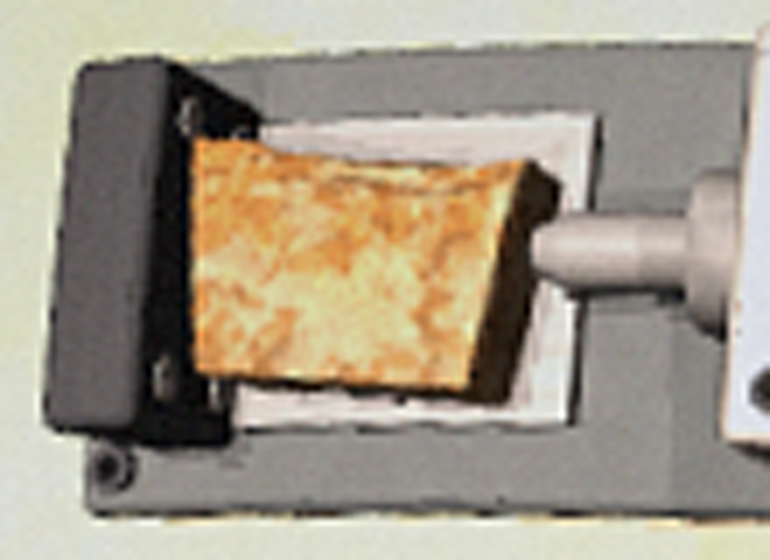

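I did all four steps in the order asked and handed the job in at about 33 s. The stone turned a few degrees when the striker hit it, and I only noticed after handing in.

- **Cocking:** I drew the striker about 53.5 mm. When I eased off, the pull fell from 10 N to about 1 N, so the sear was holding it.
- **Stone:** I chose the orange stone, measured at about 64 x 43 x 27 mm and the largest of the three. I set it on the bed against the backstop, and a check before firing put it about 1 mm from centre. Its front end is slightly skewed, so at first only one front corner touched the backstop.
- **Round key:** The force rose to about 5.4 N, then collapsed to 2.9 N at about 2.6 mm, which is past the click and well short of crushing. I then let go.
- **Firing:** I pushed the tab about 10 mm with about 5.5 N. The last picture shows the striker's tip resting against the stone 32 mm behind nest, about 12 mm of travel, at the top of the expected 9 to 12 mm.
- **Left alone:** I did not touch the bar keys, the other samples or the rubbing block, and the gripper was clear of everything at the end.

**What disagreed:** the last picture shows the skewed front end now lying roughly flush against the backstop. A coarse measurement of the stone's top edges suggests it also shifted sideways by several millimetres. I don't trust that figure much: the camera angle was oblique and the top is rough. The stone is still on the bed, against the backstop and touching the striker.

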